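# Weight a glued panel and set its clamp nut

## Robot

A 6-joint arm with a two-finger parallel gripper is mounted at the origin on the work surface. World frame = base frame: x ahead of the robot, y to its left, z up, the work surface at z = 0. Lengths are in mm, angles in rad, forces in N, time in s.
With the tool pointing down it reaches from about 350 to 775 mm from the base axis. Payload 7.3 kg.
Tool frame: the origin (TCP) lies between the finger pads; the fingertips stand 14 mm ahead of it and the grasp point (between the pads) lies 5 mm behind it; y points along the fingers, z is the direction in which the jaws open and shut, and the axes are right-handed (so a half turn about y gives the same grasp; the last joint's range is limited). The gripper opens to 92 mm and grips with 3 to 60 N. Pads are 19 mm wide; open, the fingers measure 130 mm over their backs; the gripper's body (75 mm by 190 mm) begins 47 mm behind the grasp point.
Start: joints at [1.128, 0.342, 1.524, -0, 1.275, -0.146], TCP at [153.527, 502.069, 240.741] pointing down, gripper open.
Joint ranges: [-2.53, 2.53], [-0.77, 2.02], [0.04, 2.7], [-1, 4.14], [0.28, 2.66], [-3.11, 3.11]. Speed limits (rad/s): [2.57, 2.57, 3.14, 3.14, 3.14, 3.14].

## Interface

Orientations are given as [roll, pitch, yaw] about the fixed x, y, z axes, in that order (R = Rz(yaw) Ry(pitch) Rx(roll)).
In Python, from plant import bot, vision, order gives the robot as it stands.
- The arm moves only by the tool apply_moves, never from a script. Its argument "rows" is a list of rows, each a list of 3 entries, a list of its own where there are three numbers: the shift along the tool's x, y, z in cm, then the turn about the tool's y in rad, then the finger opening in cm, from 0 to 9.18. A call has 1 to 5 rows; each row is the pose to reach, as a shift and turn from the pose measured when the call began, along the tool's axes at that moment; what a row does not reach only later rows make up. A row lasts 1/8 s, in which the tool goes at most 62.5 mm and 10.7 degrees, less where a joint would pass 70% of its speed; a pose out of reach is approached as far as the arm can. A call with a gripper value outside its range is refused whole. The fingers move at their own pace and stop on an object; the grip force is fixed at half the most. Time passes only in rows, so rows that repeat a pose let the fingers close. It gives the time, the measured TCP pose, the force and the opening at its end, in the units of the state.
- bot.get_obs(): the state, without advancing time (a new reading comes with each control period).
- vision.capture(name): name is "scene" or "top" or "wrist"; returns the picture (400x640x3 uint8, red, green, blue); there is no depth.
- vision.camera_info(name): a dict with "mtx" (3x3 intrinsics, pixels), "rvec" (rotation vector, rad) and "tvec" (3), from world to camera coordinates, as OpenCV has them. Camera axes: x right, y down, z forward; pixel columns grow to the right and rows downward; lengths in mm; the calibration is good to about 2 mm. A picture is of the moment at which its call begins: read the wrist's pose just before it. camera_info takes no time and is no camera call; for the wrist camera it gives the pose at the moment of the call.
- order.close_job(): hands the job in, once; it reports no verdict.
The state is a dict: "time": time; "joint_positions": joint angles; "dq": joint speeds; "tau": joint torques, N m; "tool_pos": TCP position; "tcp_rot": TCP orientation; "contact_force": force on the tool from outside, world axes, zero at the start; "moment": the same for the moment, N m; "grip_width": finger opening in mm.
Only numpy, scipy, OpenCV 4.12 (cv2) and the standard library are available. Lean on these libraries where they do the work, as an engineer would, in place of code of your own. Each camera call takes 0.05 s, during which the arm holds its last target.

## Task

Weight the freshly glued panel: stack the two loose fittings cases, in either order, flush and squarely on the case already standing at one end of the panel, which stays where it is. Then screw the knurled clamp nut at the panel's other end down until it bottoms out, back it off a quarter turn so the joint is not starved of glue, and finish still holding the nut there in the gripper, without letting go. Leave everything else on the bench alone.

Things in the scene. Friction and masses are not known exactly. Their poses are not given: they have to be found in the camera images.
- case_a_mid (a point): closed grey sheet-metal fittings case with a flush lid, a rigid block 90 mm long (its x), 56 mm wide (its y), 38 mm high, 0.3 to 0.65 kg, lying loose on the bench to the left of the fixture; this point is its centre, 19 mm above its underside; identical to case_b; convenient to grip across its 56 mm width
- case_b_mid (a point): closed grey sheet-metal fittings case with a flush lid, a rigid block 90 mm long (its x), 56 mm wide (its y), 38 mm high, 0.3 to 0.65 kg, lying loose on the bench to the right of the fixture; this point is its centre, 19 mm above its underside; identical to case_a
- case_base_mid (a point): closed grey sheet-metal fittings case with a flush lid, a rigid block 90 mm long (its x), 56 mm wide (its y), 38 mm high, 0.3 to 0.65 kg, loose, already standing on the left (+y) end of the glued panel: the bottom of the column; this point is its centre, 19 mm above its underside. Flush stacked cases have centres 38 mm apart in height
- fixture: glue-up fixture, fixed to the bench, placed differently each time: plywood base 150 mm (x) by 340 mm (y) by 18 mm, on it the glued panel 110 by 300 mm, its top 36 mm above the bench. Origin under the centre of the base; the column stands about 100 mm to +y of it, the nut's stud 110 mm to -y
- nut_grip (a point): centre of the clamp nut's round knurled steel head, on its vertical axis, the point to grip: head 38 mm across, 16 mm up and down from here, 34 mm above the panel; below it a 26 mm neck and a 42 mm washer, above it the 12 mm stud ends 28 mm over this point. Grip from above at any angle. Already started on a right-hand thread, 3 mm per turn, clockwise from above goes down
- nut (a joint): angle of the nut in rad: 0 = bottomed out (hard stop), growing anticlockwise seen from above as it is backed off; starts at 1.9 to 2.7. Stiff (0.08 N m): it stays where it is let go, and may be regripped
- glue_bottle: bystander, to be left alone: white glue bottle with black cap, 56 mm across, 150 mm tall, standing
- dowel_jar: bystander, to be left alone: amber glass jar, 72 mm across, 100 mm tall, standing
- mallet: bystander, to be left alone: hammer, wooden handle, 270 mm long, lying
- offcut: bystander, to be left alone: dark wooden offcut, 40 x 110 x 28 mm, lying in front of the fixture
- sanding_block: bystander, to be left alone: cork sanding block with rubber sole, 100 x 62 x 36 mm
- try_square: bystander, to be left alone: try square, wooden stock 130 mm, steel blade 170 mm, lying
- screwdriver: bystander, to be left alone: screwdriver with black handle, 200 mm long, lying

How it is judged (in metres and radians):
On the way, in this order (a step that is already met when the one before it is completed fails the run):
1. one loose case stands flush on the bottom case and is let go (distance of case_base_mid from where it was at the start of the episode below 0.02 m and angle between case_base_mid's own z axis and vertical below 0.06 rad and ((z of case_a_mid in the frame of case_base_mid between 0.034 and 0.042 m and horizontal distance between case_a_mid and case_base_mid below 0.01 m and angle between the x axis of case_a_mid and the x axis of case_base_mid, either way round below 0.15 rad and angle between case_a_mid's own z axis and vertical below 0.06 rad and linear speed of case_a below 0.03 m/s and contact force between the fingers and case_a below 0.1 N) or (z of case_b_mid in the frame of case_base_mid between 0.034 and 0.042 m and horizontal distance between case_b_mid and case_base_mid below 0.01 m and angle between the x axis of case_b_mid and the x axis of case_base_mid, either way round below 0.15 rad and angle between case_b_mid's own z axis and vertical below 0.06 rad and linear speed of case_b below 0.03 m/s and contact force between the fingers and case_b below 0.1 N))), for 0.2 s.
2. the second loose case stands flush on top of it and is let go (distance of case_base_mid from where it was at the start of the episode below 0.02 m and angle between case_base_mid's own z axis and vertical below 0.06 rad and ((z of case_a_mid in the frame of case_base_mid between 0.034 and 0.042 m and horizontal distance between case_a_mid and case_base_mid below 0.01 m and angle between the x axis of case_a_mid and the x axis of case_base_mid, either way round below 0.15 rad and angle between each of case_a_mid, case_b_mid's own z axis and vertical below 0.06 rad and linear speed of each of case_a, case_b below 0.03 m/s and contact force between the fingers and case_a below 0.1 N and z of case_b_mid in the frame of case_a_mid between 0.034 and 0.042 m and horizontal distance between case_b_mid and case_a_mid below 0.01 m and angle between the x axis of case_b_mid and the x axis of case_a_mid, either way round below 0.15 rad and contact force between the fingers and case_b below 0.1 N) or (z of case_b_mid in the frame of case_base_mid between 0.034 and 0.042 m and horizontal distance between case_b_mid and case_base_mid below 0.01 m and angle between the x axis of case_b_mid and the x axis of case_base_mid, either way round below 0.15 rad and angle between each of case_b_mid, case_a_mid's own z axis and vertical below 0.06 rad and linear speed of each of case_b, case_a below 0.03 m/s and contact force between the fingers and case_b below 0.1 N and z of case_a_mid in the frame of case_b_mid between 0.034 and 0.042 m and horizontal distance between case_a_mid and case_b_mid below 0.01 m and angle between the x axis of case_a_mid and the x axis of case_b_mid, either way round below 0.15 rad and contact force between the fingers and case_a below 0.1 N))), for 0.2 s.
3. the gripped nut is screwed down until it bottoms out (value of joint nut below 0.08 rad and contact force between the fingers and nut above 2 N), for 0.1 s.
At the end, for the whole second after the job is handed in: Three cases in one column, each within 10 mm and 0.15 rad of the one below, untouched, at rest, the bottom one within 20 mm of its start; the nut, once bottomed out, stands still 1.57 rad (within 0.32) back from its stop, gripped by the fingers with over 2 N (all of step 2 and contact force between the fingers and nut above 2 N and value of joint nut between 1.25 and 1.89 rad and velocity of joint nut between -0.1 and 0.1 rad/s); the arm keeps its last pose, push and grip.
It fails at once if a bystander was moved by more than 30 mm (distance of any of glue_bottle, dowel_jar, mallet, offcut, sanding_block, try_square, screwdriver from where it was at the start of the episode above 0.03 m).
It also fails if it takes over 72 s, if anything falls off the work surface, if the arm or the gripper's body presses on something with over 40 N, if the wrist force passes 120 N, or if a joint passes its speed limit or range.

## Working session

There is one attempt and no reset: what is moved stays moved. The work goes in short steps, Python scripts to look and compute and a tool call to move; the robot and the scene stay as the last step left them, time stands still between calls to the robot, and variables do not carry over. Pictures are saved under pics/ and viewed, and the job is handed in when it is done.

Besides the shell and the picture viewer there is one more tool, called after "Request:" as name(argument=value, ...) on one line, values as JSON. apply_moves: Moves the arm, as the interface text tells. Its arguments: {"type":"object","properties":{"rows":{"type":"array","items":{"type":"array"}}},"required":["rows"]}

```bash
ls; mkdir -p pics; python3 - <<'E'
from plant import bot, vision, order
import cv2
print(bot.get_obs())
for n in ("scene","top"):
    im=vision.capture(n); cv2.imwrite(f"pics/{n}0.png",im[:,:,::-1]); print(n,vision.camera_info(n))
E
```

```text
pics
{'time': 0.0, 'joint_positions': array([ 1.12803709e+00,  3.42769402e-01,  1.52501433e+00,  5.13235502e-06,
        1.27536092e+00, -1.46022425e-01]), 'dq': array([-1.05456970e-03, -9.43847018e-04,  7.91376938e-05, -2.35547725e-04,
        3.73362544e-04, -2.70005600e-04]), 'tau': array([-1.63308538e-03, -4.31245422e+01, -2.44217527e+01,  7.16282590e-02,
        5.59974031e-02, -1.33285494e-04]), 'tool_pos': array([153.33781739, 501.71850185, 240.02164066]), 'tcp_rot': array([-1.57233109e+00,  2.30677146e-04, -2.96738487e-01]), 'contact_force': array([ 0.87669292,  0.26046209, -0.61144114]), 'moment': array([-0.02343914, -0.00845501,  0.03590151]), 'grip_width': 92.03272205877519}
scene {'mtx': array([[447.70824745,   0.        , 323.71309446],
       [  0.        , 447.70824745, 199.18242585],
       [  0.        ,   0.        ,   1.        ]]), 'rvec': array([ 1.45557501,  2.10864811, -0.88962633]), 'tvec': array([ 251.72542598, -305.99303977, 1615.12416291])}
top {'mtx': array([[455.41690549,   0.        , 307.12002379],
       [  0.        , 455.41690549, 194.65791   ],
       [  0.        ,   0.        ,   1.        ]]), 'rvec': array([ 2.1786687 , -2.11167608,  0.20324447]), 'tvec': array([ -95.82436631,  574.35148142, 1209.25051146])}
```

View pics/scene0.png

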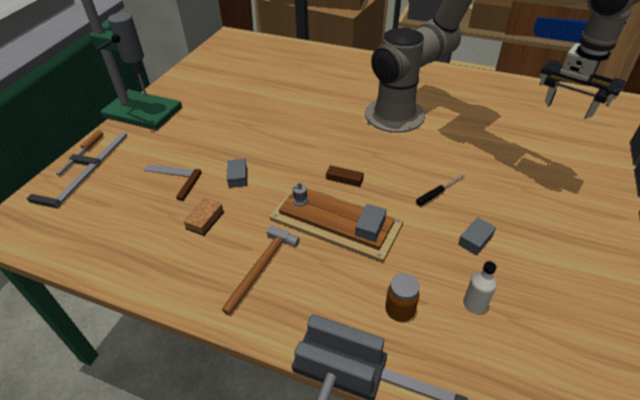

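View pics/top0.png

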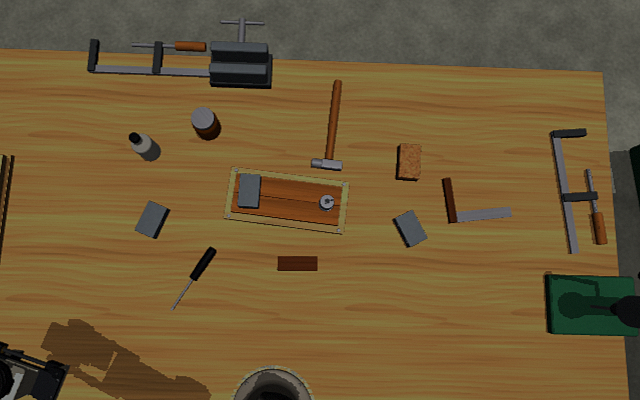

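Both views show it: in top, case_a at about (152,219), case_b (409,228), base case (249,190), nut (327,202). I'll zoom in to segment the lids.

```bash
cat > h.py <<'E'
import numpy as np, cv2
from scipy.spatial.transform import Rotation as Rn
def ray(info,uv):
    K=info['mtx'];R=cv2.Rodrigues(np.array(info['rvec']))[0];t=np.array(info['tvec']).ravel()
    uv=np.atleast_2d(np.float64(uv)); d=np.c_[uv,np.ones(len(uv))]@np.linalg.inv(K).T@R
    return -R.T@t,d
def onplane(info,uv,z):
    o,d=ray(info,uv); s=(z-o[2])/d[:,2]; return o+d*s[:,None]
def proj(info,p):
    return cv2.projectPoints(np.float64(np.atleast_2d(p)),np.array(info['rvec']),np.array(info['tvec']),info['mtx'],None)[0].reshape(-1,2)
E
python3 - <<'E'
import cv2,numpy as np
im=cv2.imread('pics/top0.png')
cs=[im[190:250,125:185],im[160,0:0],im[160:240,220:360],im[200:260,380:440]]
a=cv2.resize(cs[0],None,fx=6,fy=6,interpolation=0);c=cv2.resize(cs[3],None,fx=6,fy=6,interpolation=0)
cv2.imwrite('pics/z_ac.png',np.hstack([a,c]));cv2.imwrite('pics/z_fix.png',cv2.resize(cs[2],None,fx=5,fy=5,interpolation=0))
for p in [(152,215),(152,238),(145,236),(409,225),(412,242),(249,190),(249,206)]: print(p,im[p[1],p[0]])
E
```

```text
(152, 215) [84 81 75]
(152, 238) [ 52  97 119]
(145, 236) [ 53 105 135]
(409, 225) [86 80 77]
(412, 242) [87 82 77]
(249, 190) [87 85 78]
(249, 206) [48 44 40]
```

View pics/z_ac.png

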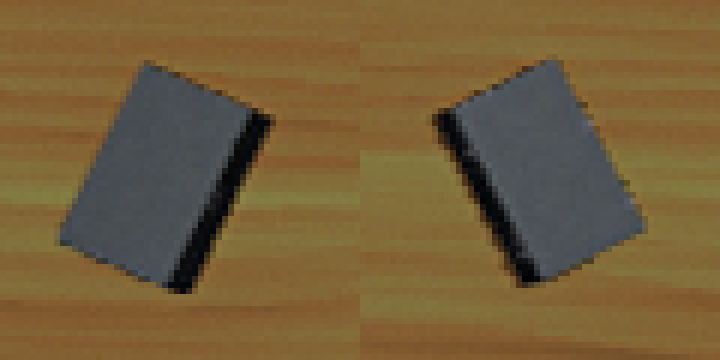

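View pics/z_fix.png

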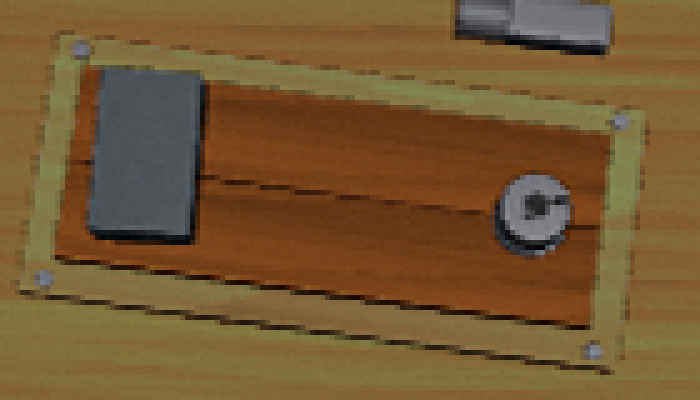

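The crops show bright lids with dark side strips, so the lids segment cleanly, and the nut's top is a light disc near (327,202).

```bash
cat >> h.py <<'E'
def lid(im_rgb,info,roi,z,vmin=62,vmax=130,up=4):
    x0,y0,x1,y1=roi
    c=cv2.resize(im_rgb[y0:y1,x0:x1],None,fx=up,fy=up,interpolation=cv2.INTER_LINEAR).astype(int)
    m=((c.max(2)-c.min(2)<28)&(c.max(2)>vmin)&(c.max(2)<vmax)).astype(np.uint8)
    m=cv2.morphologyEx(m,cv2.MORPH_OPEN,np.ones((2*up,2*up),np.uint8))
    cs,_=cv2.findContours(m,cv2.RETR_EXTERNAL,cv2.CHAIN_APPROX_NONE)
    k=max(cs,key=cv2.contourArea).reshape(-1,2).astype(float)
    uv=(k+0.5)/up-0.5+np.array([x0,y0])
    P=onplane(info,uv,z)
    (cx,cy),(w,h),a=cv2.minAreaRect(P[:,:2].astype(np.float32))
    ang=np.radians(a if w>h else a+90)
    ang=(ang+np.pi/2)%np.pi-np.pi/2
    return np.array([cx,cy]),sorted((w,h)),ang
E
python3 - <<'E'
from h import *
from plant import vision
info=vision.camera_info('top'); im=cv2.imread('pics/top0.png')[:,:,::-1]
for n,r,z in (('a',(125,190,185,250),38),('b',(380,200,440,260),38),('base',(228,165,275,215),74)):
    print(n,*lid(im,info,r,z))
# nut: head top z=36+34+16? 
hsv=cv2.cvtColor(np.ascontiguousarray(im),cv2.COLOR_RGB2HSV)
for n,uv,z in (('nutdisc',(220+535/5,160+203/5),78),('fixscrews tl',(220+82/5,160+50/5),18),('tr',(220+620/5,160+121/5),18),('br',(220+594/5,160+351/5),18),('bl',(220+45/5,160+279/5),18)):
    print(n,onplane(info,uv,z)[0])
E
```

```text
a [497.33093262 348.55230713] [55.02227020263672, 89.80377197265625] -0.3808924896380752
b [ 495.1809082  -368.65560913] [56.66654586791992, 89.87071228027344] 0.4936119811981703
base [580.86791992  80.59492493] [55.66106414794922, 89.55477142333984] -0.03889240508535341
nutdisc [ 557.73638381 -131.27005513   78.        ]
fixscrews tl [646.61819236 124.76331127  18.        ]
tr [ 615.9281422  -182.62706226   18.        ]
br [ 484.35180939 -170.10237934   18.        ]
bl [515.01110025 138.22230013  18.        ]
```

```bash
cat >> h.py <<'E'
def goto(x,y,z,yaw):
    from plant import bot
    o=bot.get_obs(); R=Rn.from_euler('xyz',o['tcp_rot'])
    d=R.inv().apply(np.array([x,y,z])-o['tool_pos'])/10
    cur=o['tcp_rot'][2]
    print('t',round(o['time'],2),'pos',o['tool_pos'].round(1),'rot',o['tcp_rot'].round(3),'w',round(float(o['grip_width']),1))
    print('F',o['contact_force'].round(1),'M',o['moment'].round(2))
    print('SHIFT cm',d.round(2),'TURN',round(-(yaw-cur),3))
E
python3 -c "
from h import *
goto(497.3,348.6,150,-.381)"
```

```text
t 0.1 pos [153.4 501.7 240.1] rot [-1.572  0.    -0.297] w 91.6
F [ 0.4  0.2 -0.5] M [ 0.02 -0.02  0.03]
SHIFT cm [37.37  9.01 -4.57] TURN 0.084
```

Request:
apply_moves(rows=[[[6,0,-0.8],0,9.18],[[12,1,-1.5],0.04,9.18],[[18,3,-2.3],0.08,9.18],[[24,5,-3],0.084,9.18],[[30,7,-3.8],0.084,9.18]])

```text
time: 0.72
tool_pos: [427.5, 377.9, 170.4]
tcp_rot: [-1.572, 0.0, -0.381]
contact_force: [0.8, 1.2, 0.3]
grip_width: 91.7
```

```bash
python3 -c "
from h import *
goto(497.3,348.6,150,-.381)"
```

```text
t 0.72 pos [427.5 377.9 170.4] rot [-1.572  0.    -0.381] w 91.7
F [0.8 1.2 0.3] M [-0.02  0.02  0.04]
SHIFT cm [ 7.58  2.03 -0.12] TURN 0.0
```

Request:
apply_moves(rows=[[[5,1.5,-0.1],0,9.18],[[7.6,2,-0.1],0,9.18],[[7.6,2,-0.1],0,9.18]])

```text
time: 1.1
tool_pos: [498.4, 348.0, 149.6]
tcp_rot: [-1.573, 0.001, -0.383]
contact_force: [-0.4, 0.4, -0.1]
grip_width: 91.8
```

```bash
python3 -c "
from h import *
from plant import vision
i=vision.camera_info('wrist'); im=vision.capture('wrist'); cv2.imwrite('pics/w1.png',im[:,:,::-1])
print(proj(i,[497.3,348.6,38]), i['tvec'])
c,s=np.cos(-.381),np.sin(-.381)
print(proj(i,[[497.3+c*a-s*b,348.6+s*a+c*b,38] for a,b in((45,28),(45,-28),(-45,-28),(-45,28))]))
goto(497.3,348.6,20,-.381)"
```

```text
[[316.74448305 190.84145099]] [-508.03586247 -329.35151019  208.12610303]
[[346.6936331  236.93094507]
 [286.81840863 236.89132216]
 [283.73102342 140.03621445]
 [349.77529489 140.01404848]]
t 1.15 pos [497.2 348.9 150.1] rot [-1.573e+00  1.000e-03 -3.820e-01] w 91.3
F [-0.9  0.4 -0.4] M [ 0.04 -0.01  0.02]
SHIFT cm [ 0.04 13.01  0.  ] TURN -0.001
```

View pics/w1.png

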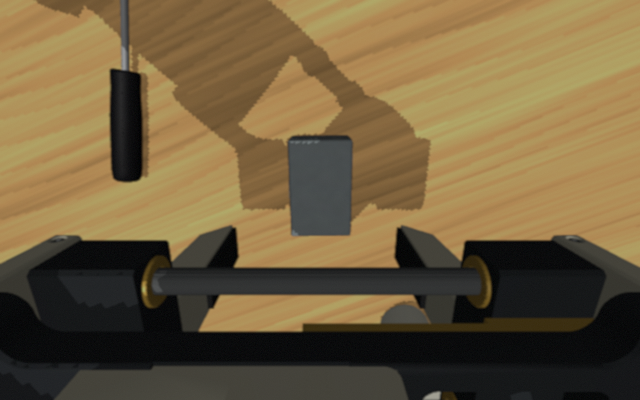

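The lid spans columns 289–351 and rows 140–236, about 2–3 px right of the prediction, and the case sits between the jaws. I'll descend and grip.

```bash
python3 -c "
from h import *
from plant import vision
i=vision.camera_info('wrist'); im=cv2.imread('pics/w1.png')[:,:,::-1]
print(lid(im,i,(270,120,370,245),38,50,140))"
```

```text
(array([496.06890869, 352.83255005]), [55.6209602355957, 89.41010284423828], np.float64(-0.3640938021140734))
```

Request:
apply_moves(rows=[[[0,5,0],0,9.18],[[0,9.5,0],0,9.18],[[0,12.2,0],0,9.18],[[0,12.9,0],0,9.18],[[0,12.9,0],0,9.18]])

```text
time: 1.78
tool_pos: [496.5, 349.7, 22.1]
tcp_rot: [-1.572, 0.001, -0.38]
contact_force: [0.9, -0.1, 0.8]
grip_width: 91.5
```

Request:
apply_moves(rows=[[[0,0,0],0,4],[[0,0,0],0,4],[[0,0,0],0,4],[[0,0,0],0,4],[[0,0,0],0,4]])

```text
time: 2.4
tool_pos: [497.0, 350.0, 22.5]
tcp_rot: [-1.571, 0.0, -0.38]
contact_force: [0.6, 0.8, 1.8]
grip_width: 55.7
```

Request:
apply_moves(rows=[[[0,-4,0],0,4],[[0,-9,0],0,4],[[0,-13,0],0,4],[[0,-14.5,0],0,4],[[0,-14.5,0],0,4]])

```text
time: 3.02
tool_pos: [496.9, 349.8, 167.1]
tcp_rot: [-1.571, 0.0, -0.381]
contact_force: [0.2, 0.1, -3.7]
grip_width: 56.0
```

```bash
python3 -c "
from h import *
goto(580.9,80.6,167,-.039)"
```

```text
t 3.02 pos [496.9 349.8 167.1] rot [-1.571  0.    -0.381] w 56.0
F [ 0.2  0.1 -3.7] M [ 0.    0.01 -0.  ]
SHIFT cm [ 1.780e+01  1.000e-02 -2.188e+01] TURN -0.342
```

Request:
apply_moves(rows=[[[3,0,-3.7],-0.07,4],[[6.5,0,-8],-0.15,4],[[10,0,-12.4],-0.23,4],[[14,0,-17],-0.3,4],[[17.8,0,-21.9],-0.342,4]])

```text
time: 3.65
tool_pos: [580.1, 78.6, 164.2]
tcp_rot: [-1.571, 0.005, -0.037]
contact_force: [0.9, 0.6, -4.0]
grip_width: 55.7
```

Request:
apply_moves(rows=[[[0,0,0],0,4]])

```text
time: 3.78
tool_pos: [580.0, 74.1, 161.5]
tcp_rot: [-1.572, 0.009, -0.042]
contact_force: [-0.4, 0.7, -3.5]
grip_width: 55.8
```

```bash
python3 -c "
from h import *
from plant import vision
i=vision.camera_info('wrist'); im=vision.capture('wrist'); cv2.imwrite('pics/w2.png',im[:,:,::-1])
goto(580.9,80.6,105,-.039)
R=cv2.Rodrigues(np.array(i['rvec']))[0];print(-R.T@i['tvec'],R[2])
im=vision.capture('top'); cv2.imwrite('pics/t2.png',im[:,:,::-1])"
```

```text
t 3.83 pos [579.   76.2 161.1] rot [-1.571  0.011 -0.041] w 55.7
F [ 0.1  0.7 -4. ] M [0.04 0.01 0.03]
SHIFT cm [0.23 5.6  0.45] TURN -0.002
[502.97909865  77.12850596 305.74365   ] [ 0.28259175 -0.01342168 -0.95914637]
```

View pics/w2.png

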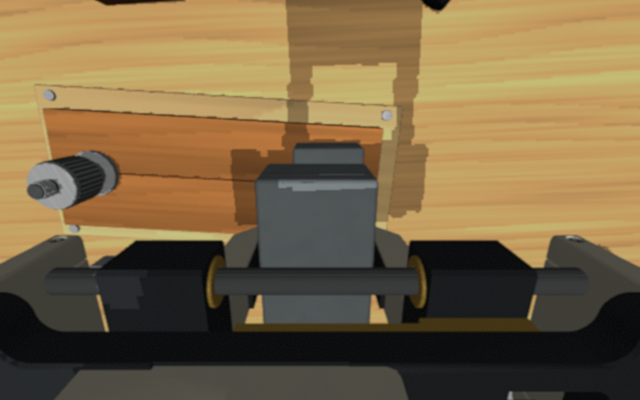

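View pics/t2.png

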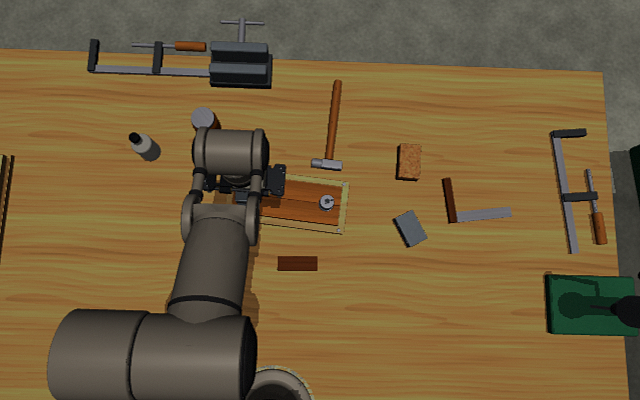

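The base case's −x lid edge shows at about row 150, columns 294–363, below the held case, whose lid edge is at row ~180, columns 257–377. Checking the alignment from these edges.

```bash
python3 -c "
from h import *
from plant import vision
i=vision.camera_info('wrist')
im=cv2.imread('pics/w2.png')
cv2.imwrite('pics/w2z.png',cv2.resize(im[130:200,240:390],None,fx=5,fy=5,interpolation=0))
goto(580.9,80.6,105,-.039)"
```

```text
t 3.88 pos [578.8  77.8 161.5] rot [-1.571  0.01  -0.039] w 56.4
F [-0.4 -0.1 -3.4] M [ 0.01  0.   -0.03]
SHIFT cm [0.26 5.65 0.29] TURN 0.0
```

View pics/w2z.png

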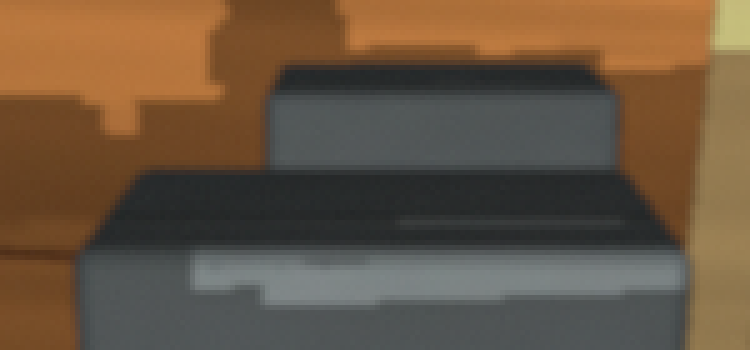

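```bash
cat >> h.py <<'E'
def edge(i,uv,z,yaw):
    P=onplane(i,uv,z); d=P[1]-P[0]; a=np.arctan2(d[1],d[0])+np.pi/2; a=(a+np.pi/2)%np.pi-np.pi/2
    m=P.mean(0)[:2]; return 'len',np.linalg.norm(d).round(1),'yaw',a.round(3),'centre',(m+45*np.array([np.cos(yaw),np.sin(yaw)])).round(1)
E
python3 -c "
from h import *
from plant import vision
i=vision.camera_info('wrist')
print(edge(i,[(293.6,148.4),(363.2,148.4)],74,-.039))
print(edge(i,[(256,180),(377.2,180)],161.3+15.5,-.04))
"
```

```text
('len', np.float64(54.0), 'yaw', np.float64(-0.038), 'centre', array([580.4,  86.8]))
('len', np.float64(53.9), 'yaw', np.float64(-0.037), 'centre', array([579.4,  77.6]))
```

The arm was still settling when that picture was taken, so I'll measure again at rest.

```bash
python3 -c "
from h import *
from plant import vision
vision.capture('top')
i=vision.camera_info('wrist');goto(580.9,80.6,105,-.039)
im=vision.capture('wrist'); cv2.imwrite('pics/w3.png',im[:,:,::-1])
cv2.imwrite('pics/w3z.png',cv2.resize(im[130:200,240:390,::-1],None,fx=5,fy=5,interpolation=0))
np.savez('i3',**i);goto(580.9,80.6,105,-.039)"
```

```text
t 3.92 pos [578.8  78.9 162.1] rot [-1.571  0.009 -0.037] w 55.6
F [ 0.   0.4 -3.2] M [ 0.07  0.   -0.  ]
SHIFT cm [0.25 5.71 0.18] TURN 0.002
t 3.98 pos [579.   79.5 162.7] rot [-1.571  0.008 -0.036] w 56.3
F [-0.1  1.2 -3.5] M [ 0.03 -0.02 -0.01]
SHIFT cm [0.23 5.77 0.12] TURN 0.003
```

View pics/w3z.png

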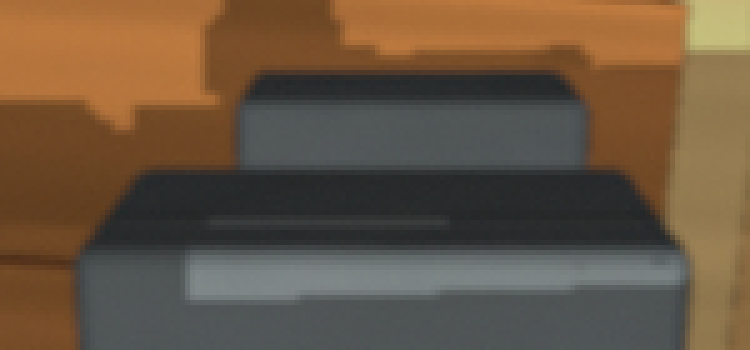

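```bash
python3 -c "
from h import *
i=dict(np.load('i3.npz'))
print(edge(i,[(287.6,150),(357.4,150)],74,-.039))
print(edge(i,[(256,180),(377.2,180)],162.1+15.5,-.037))
goto(581,82,103,-.039)
"
```

```text
('len', np.float64(54.3), 'yaw', np.float64(-0.036), 'centre', array([581.7,  83.3]))
('len', np.float64(53.8), 'yaw', np.float64(-0.036), 'centre', array([579.4,  78.7]))
t 3.98 pos [579.   79.5 162.7] rot [-1.571  0.008 -0.036] w 56.3
F [-0.1  1.2 -3.5] M [ 0.03 -0.02 -0.01]
SHIFT cm [0.24 5.97 0.26] TURN 0.003
```

Request:
apply_moves(rows=[[[0.2,0,0.2],0,4],[[0.2,2,0.2],0,4],[[0.2,4.5,0.2],0,4],[[0.2,5.8,0.2],0,4],[[0.2,5.8,0.2],0,4]])

```text
time: 4.6
tool_pos: [580.0, 82.2, 103.9]
tcp_rot: [-1.571, 0.01, -0.035]
contact_force: [0.7, -0.2, -2.9]
grip_width: 56.0
```

Request:
apply_moves(rows=[[[0,0,0],0,4],[[0,0,0],0,4]])

```text
time: 4.85
tool_pos: [580.6, 82.3, 104.8]
tcp_rot: [-1.571, 0.009, -0.035]
contact_force: [0.5, 0.3, -3.6]
grip_width: 55.4
```

```bash
python3 -c "
from h import *
goto(581,82.3,97,-.039)
"
```

```text
t 4.85 pos [580.6  82.3 104.8] rot [-1.571  0.009 -0.035] w 55.4
F [ 0.5  0.3 -3.6] M [-0.04 -0.02 -0.  ]
SHIFT cm [ 0.05  0.77 -0.  ] TURN 0.004
```

Request:
apply_moves(rows=[[[0.05,0.3,0],0,4],[[0.05,0.6,0],0,4],[[0.05,0.75,0],0,4],[[0.05,0.82,0],0,4],[[0.05,0.82,0],0,4]])

```text
time: 5.48
tool_pos: [581.0, 82.3, 96.8]
tcp_rot: [-1.571, 0.008, -0.035]
contact_force: [-1.0, -0.2, -1.0]
grip_width: 55.8
```

Request:
apply_moves(rows=[[[0,0.05,0],0,4],[[0,0.05,0],0,4]])

```text
time: 5.72
tool_pos: [581.1, 82.3, 96.7]
tcp_rot: [-1.571, 0.008, -0.035]
contact_force: [-2.7, -0.3, 2.4]
grip_width: 55.8
```

Contact is made (+2.4 N), so I'll open, hold for a moment, then rise.

Request:
apply_moves(rows=[[[0,0,0],0,6.5],[[0,0,0],0,7.4],[[0,0,0],0,7.4],[[0,0,0],0,7.4],[[0,0,0],0,7.4]])

```text
time: 6.35
tool_pos: [581.1, 82.3, 96.7]
tcp_rot: [-1.571, 0.008, -0.035]
contact_force: [-0.3, -0.5, 0.2]
grip_width: 74.2
```

Request:
apply_moves(rows=[[[0,-2,0],0,7.4],[[0,-5,0],0,7.4],[[0,-10,0],0,7.4],[[0,-15,0],0,7.4],[[0,-15,0],0,7.4]])

```text
time: 6.98
tool_pos: [584.2, 82.3, 251.3]
tcp_rot: [-1.57, -0.001, -0.035]
contact_force: [-0.3, 0.2, -0.6]
grip_width: 73.8
```

```bash
python3 -c "
from h import *
from plant import vision
i=vision.camera_info('wrist')
goto(495.2,-368.7,150,.494)
im=vision.capture('wrist'); cv2.imwrite('pics/w4.png',im[:,:,::-1]);np.savez('i4',**i)
"
```

```text
t 6.97 pos [584.2  82.3 251.3] rot [-1.57e+00 -1.00e-03 -3.50e-02] w 73.8
F [-0.3  0.2 -0.6] M [-0.01  0.05  0.03]
SHIFT cm [ -7.34  10.1  -45.39] TURN -0.529
```

View pics/w4.png

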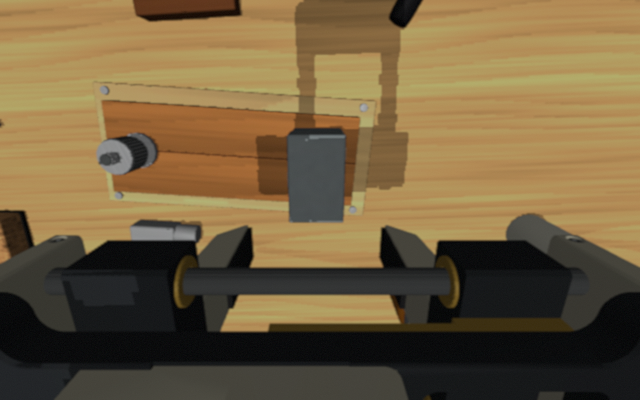

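The first case stands squarely on the base: lid at columns 288–344, rows 137–222, with no step visible in its side. Measuring it, then on to case_b.

```bash
python3 -c "
from h import *
from plant import vision
i=dict(np.load('i4.npz')); im=cv2.imread('pics/w4.png')[:,:,::-1]
print(lid(im,i,(275,120,350,228),112,45,140))
goto(495.2,-368.7,170,.494)
"
```

```text
(array([580.01104736,  82.10375977]), [55.96014404296875, 89.21292114257812], np.float64(-0.034483408742673305))
t 7.03 pos [583.   82.3 248.5] rot [-1.571  0.004 -0.035] w 74.0
F [-0.2  1.5 -0.6] M [ 0.01 -0.02 -0.02]
SHIFT cm [ -7.18   7.87 -45.38] TURN -0.529
```

Request:
apply_moves(rows=[[[-0.8,0,-5.5],0,9.18],[[-1.8,0,-11.5],-0.12,9.18],[[-2.7,0,-17],-0.3,9.18],[[-3.7,1,-23],-0.45,9.18],[[-4.7,2,-29],-0.53,9.18]])

```text
time: 7.65
tool_pos: [524.6, -207.3, 226.8]
tcp_rot: [-1.567, 0.004, 0.499]
contact_force: [0.7, -0.2, 0.4]
grip_width: 91.8
```

```bash
python3 -c "
from h import *
goto(495.2,-368.7,160,.494)
"
```

```text
t 7.65 pos [ 524.6 -207.3  226.8] rot [-1.567  0.004  0.499] w 91.8
F [ 0.7 -0.2  0.4] M [ 0.04 -0.   -0.01]
SHIFT cm [-10.28   6.67 -12.79] TURN 0.005
```

Request:
apply_moves(rows=[[[-3.5,2.3,-4.3],0.005,9.18],[[-7,4.6,-8.6],0.005,9.18],[[-10.3,6.7,-12.8],0.005,9.18],[[-10.3,6.7,-12.8],0.005,9.18],[[-10.3,6.7,-12.8],0.005,9.18]])

```text
time: 8.28
tool_pos: [494.6, -368.1, 158.5]
tcp_rot: [-1.564, 0.005, 0.493]
contact_force: [-1.1, 0.2, 0.3]
grip_width: 92.1
```

```bash
python3 -c "
from h import *
from plant import vision
i=vision.camera_info('wrist')
goto(495.2,-368.7,22,.494)
im=vision.capture('wrist'); cv2.imwrite('pics/w5.png',im[:,:,::-1])
print(lid(im,i,(265,110,380,260),38,50,140))
goto(495.2,-368.7,22,.494)
"
```

```text
t 8.28 pos [ 494.6 -368.1  158.5] rot [-1.564  0.005  0.493] w 92.1
F [-1.1  0.2  0.3] M [ 0.1  -0.01  0.01]
SHIFT cm [ 0.09 13.65 -0.17] TURN -0.001
(array([ 495.00036621, -367.81292725]), [55.692012786865234, 89.93626403808594], np.float64(0.49758055727557915))
t 8.32 pos [ 495.1 -367.7  159.3] rot [-1.565  0.005  0.495] w 91.7
F [-1.   0.  -0.3] M [0.08 0.08 0.04]
SHIFT cm [ 0.02 13.73 -0.16] TURN 0.001
```

View pics/w5.png

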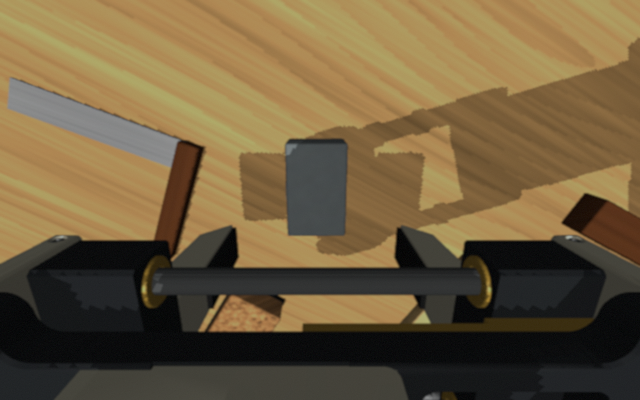

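Case_b's lid is at columns 286–347, rows 145–236. Wrist and top agree within 1 mm, and the try square stays clear of the jaws. Descending.

Request:
apply_moves(rows=[[[0,5,-0.1],0,9.18],[[0,10,-0.1],0,9.18],[[0,13,-0.1],0,9.18],[[0,13.7,-0.1],0,9.18],[[0,13.7,-0.1],0,9.18]])

```text
time: 8.95
tool_pos: [495.5, -367.8, 23.2]
tcp_rot: [-1.566, 0.004, 0.496]
contact_force: [-0.2, 0.2, -0.0]
grip_width: 92.0
```

Request:
apply_moves(rows=[[[0,0,0],0,4],[[0,0,0],0,4],[[0,0,0],0,4],[[0,0,0],0,4],[[0,0,0],0,4]])

```text
time: 9.57
tool_pos: [495.5, -367.8, 23.5]
tcp_rot: [-1.566, 0.004, 0.496]
contact_force: [-1.9, 1.5, 3.1]
grip_width: 55.9
```

Request:
apply_moves(rows=[[[0,-4,0],0,4],[[0,-9,0],0,4],[[0,-14,0],0,4],[[0,-19,0],0,4],[[0,-19,0],0,4]])

```text
time: 10.2
tool_pos: [497.9, -369.4, 217.5]
tcp_rot: [-1.574, 0.002, 0.496]
contact_force: [0.3, -0.3, -4.1]
grip_width: 56.0
```

```bash
python3 -c "
from h import *
goto(581,82.3,210,-.035)
"
```

```text
t 10.2 pos [ 497.9 -369.4  217.5] rot [-1.574  0.002  0.496] w 56.0
F [ 0.3 -0.3 -4.1] M [-0.    0.04  0.03]
SHIFT cm [28.8   0.59 35.78] TURN 0.531
```

Request:
apply_moves(rows=[[[3,0,3.7],0.05,4],[[7,0,8.7],0.15,4],[[11,0,13.7],0.25,4],[[15,0,18.6],0.36,4],[[19,0,23.6],0.45,4]])

```text
time: 10.82
tool_pos: [550.9, -74.6, 214.2]
tcp_rot: [-1.573, 0.004, 0.042]
contact_force: [1.5, 0.5, -4.0]
grip_width: 55.6
```

```bash
python3 -c "
from h import *
goto(581,82.3,210,-.035)
"
```

```text
t 10.82 pos [550.9 -74.6 214.2] rot [-1.573  0.004  0.042] w 55.6
F [ 1.5  0.5 -4. ] M [ 0.   -0.1  -0.01]
SHIFT cm [ 3.67  0.37 15.55] TURN 0.077
```

Request:
apply_moves(rows=[[[1.2,0,5],0.04,4],[[2.4,0,10],0.077,4],[[3.7,0.2,14.5],0.077,4],[[3.7,0.2,15.5],0.077,4],[[3.7,0.2,15.5],0.077,4]])

```text
time: 11.45
tool_pos: [580.4, 82.0, 210.0]
tcp_rot: [-1.574, 0.007, -0.033]
contact_force: [0.2, 0.0, -4.0]
grip_width: 55.8
```

Request:
apply_moves(rows=[[[0,0,0],0,4],[[0,0,0],0,4],[[0,0,0],0,4]])

```text
time: 11.82
tool_pos: [580.5, 81.1, 210.1]
tcp_rot: [-1.574, 0.007, -0.035]
contact_force: [0.4, 0.8, -3.7]
grip_width: 55.8
```

```bash
python3 -c "
from h import *
from plant import vision
i=vision.camera_info('wrist');goto(581,82.3,150,-.035)
im=vision.capture('wrist'); cv2.imwrite('pics/w6.png',im[:,:,::-1])
cv2.imwrite('pics/w6z.png',cv2.resize(im[110:200,240:390,::-1],None,fx=5,fy=5,interpolation=0))
np.savez('i6',**i);goto(581,82.3,150,-.035)"
```

```text
t 11.82 pos [580.5  81.1 210.1] rot [-1.574  0.007 -0.035] w 55.8
F [ 0.4  0.8 -3.7] M [0.   0.01 0.  ]
SHIFT cm [0.09 6.01 0.14] TURN 0.0
t 11.88 pos [580.5  81.3 210.1] rot [-1.574  0.006 -0.035] w 55.8
F [-0.4  0.1 -3.9] M [0.01 0.04 0.03]
SHIFT cm [0.09 6.01 0.12] TURN 0.0
```

View pics/w6z.png

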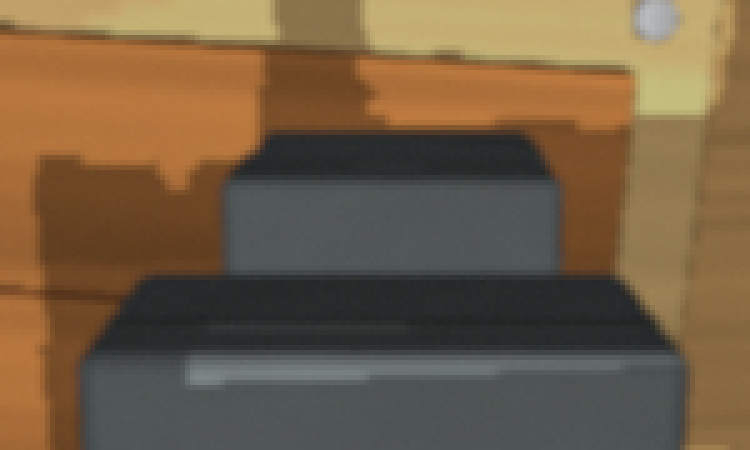

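```bash
python3 -c "
from h import *
i=dict(np.load('i6.npz'))
print(edge(i,[(285,146.4),(352,146.4)],112,-.035))
print(edge(i,[(256.5,181),(377,181)],210.1+14.5,-.035))
goto(581,82.3,140,-.035)
"
```

```text
('len', np.float64(54.2), 'yaw', np.float64(-0.033), 'centre', array([582. ,  82.3]))
('len', np.float64(53.9), 'yaw', np.float64(-0.032), 'centre', array([581.6,  81. ]))
t 11.88 pos [580.5  81.3 210.1] rot [-1.574  0.006 -0.035] w 55.8
F [-0.4  0.1 -3.9] M [0.01 0.04 0.03]
SHIFT cm [0.09 7.01 0.12] TURN 0.0
```

The edges show case_b within 0.4 mm in x and 1.3 mm in y of the stack. Correcting that and lowering.

Request:
apply_moves(rows=[[[0.1,2,0.1],0,4],[[0.1,4.5,0.1],0,4],[[0.1,6.2,0.1],0,4],[[0.1,6.6,0.1],0,4],[[0.1,6.6,0.1],0,4]])

```text
time: 12.5
tool_pos: [581.4, 82.0, 144.5]
tcp_rot: [-1.574, 0.006, -0.035]
contact_force: [0.3, 0.0, -4.3]
grip_width: 55.6
```

```bash
python3 -c "
from h import *
goto(581,82.4,135.5,-.035)
"
```

```text
t 12.5 pos [581.4  82.  144.5] rot [-1.574  0.006 -0.035] w 55.6
F [ 0.3  0.  -4.3] M [0.03 0.02 0.01]
SHIFT cm [-0.03  0.9   0.05] TURN 0.0
```

Request:
apply_moves(rows=[[[0,0.3,0],0,4],[[0,0.6,0],0,4],[[0,0.8,0],0,4],[[0,0.88,0],0,4],[[0,0.9,0],0,4]])

```text
time: 13.12
tool_pos: [581.3, 81.9, 135.7]
tcp_rot: [-1.574, 0.006, -0.035]
contact_force: [-2.0, 0.9, -0.7]
grip_width: 55.6
```

Request:
apply_moves(rows=[[[0,0.05,0],0,4],[[0,0.05,0],0,4]])

```text
time: 13.38
tool_pos: [581.4, 82.0, 135.7]
tcp_rot: [-1.574, 0.005, -0.035]
contact_force: [-2.7, -0.8, 1.1]
grip_width: 55.9
```

Request:
apply_moves(rows=[[[0,0,0],0,6.5],[[0,0,0],0,7.4],[[0,0,0],0,7.4],[[0,0,0],0,7.4],[[0,0,0],0,7.4]])

```text
time: 14.0
tool_pos: [581.3, 82.0, 135.6]
tcp_rot: [-1.574, 0.005, -0.035]
contact_force: [-0.7, -0.6, -0.5]
grip_width: 74.2
```

Request:
apply_moves(rows=[[[0,-2,0],0,7.4],[[0,-5,0],0,7.4],[[0,-9,0],0,7.4],[[0,-13,0],0,7.4],[[0,-13,0],0,7.4]])

```text
time: 14.62
tool_pos: [583.5, 82.4, 269.3]
tcp_rot: [-1.574, -0.002, -0.035]
contact_force: [-0.7, 0.3, -0.3]
grip_width: 73.9
```

```bash
python3 -c "
from h import *
from plant import vision
i=vision.camera_info('wrist')
goto(557,-131,190,.9)
im=vision.capture('wrist'); cv2.imwrite('pics/w7.png',im[:,:,::-1]);np.savez('i7',**i)
print(lid(im,i,(265,110,370,230),150,45,140))
"
```

```text
t 14.62 pos [583.5  82.4 269.3] rot [-1.574 -0.002 -0.035] w 73.9
F [-0.7  0.3 -0.3] M [0.08 0.03 0.01]
SHIFT cm [ -1.93   7.99 -21.4 ] TURN -0.935
(array([579.51568604,  81.63244629]), [55.83064651489258, 88.13723754882812], np.float64(-0.04084423584827235))
```

View pics/w7.png

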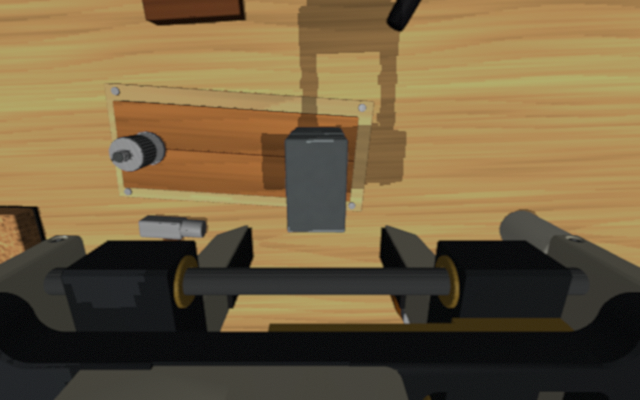

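The three-case column looks square: top lid at columns 286–346, rows 138–231, measured at (579.5, 81.6), yaw −0.04. The nut shows at about (130,153). Moving over it with yaw near +0.95 so one grip covers the whole turn.

Request:
apply_moves(rows=[[[-0.2,0,-4],-0.18,7.4],[[-0.7,0,-9],-0.36,7.4],[[-1.2,1,-14],-0.54,7.4],[[-1.7,2,-19],-0.72,7.4],[[-1.9,4,-21.4],-0.9,7.4]])

```text
time: 15.3
tool_pos: [555.3, -133.4, 226.3]
tcp_rot: [-1.57, 0.005, 0.869]
contact_force: [-0.9, -0.2, 0.0]
grip_width: 73.9
```

```bash
python3 -c "
from h import *
goto(557,-131,190,.95)
"
```

```text
t 15.3 pos [ 555.3 -133.4  226.3] rot [-1.57   0.005  0.869] w 73.9
F [-0.9 -0.2  0. ] M [0.12 0.07 0.03]
SHIFT cm [0.31 3.63 0.02] TURN -0.081
```

Request:
apply_moves(rows=[[[0.3,2,0],-0.08,7.4],[[0.3,3.6,0],-0.08,7.4],[[0.3,3.6,0],-0.08,7.4],[[0.3,3.6,0],-0.08,7.4],[[0.3,3.6,0],-0.08,7.4]])

```text
time: 15.92
tool_pos: [557.6, -131.0, 191.2]
tcp_rot: [-1.571, 0.004, 0.949]
contact_force: [0.2, -0.1, -0.3]
grip_width: 74.0
```

```bash
python3 -c "
from h import *
from plant import vision
i=vision.camera_info('wrist')
goto(557,-131,75,.95)
im=vision.capture('wrist'); cv2.imwrite('pics/w8.png',im[:,:,::-1]);np.savez('i8',**i)
cv2.imwrite('pics/w8z.png',cv2.resize(im[120:240,260:380,::-1],None,fx=5,fy=5,interpolation=0))
print(proj(i,[[557,-131,98],[557,-131,78],[557,-131,86],[557,-131,62]]))
"
```

```text
t 15.93 pos [ 557.6 -131.   191.2] rot [-1.571  0.004  0.949] w 74.0
F [ 0.2 -0.1 -0.3] M [ 0.09  0.11 -0.02]
SHIFT cm [ 0.02 11.62  0.05] TURN -0.001
[[317.44967898 199.50488069]
 [317.35622059 192.53083032]
 [317.39195772 195.19760546]
 [317.29053175 187.6289987 ]]
```

View pics/w8.png

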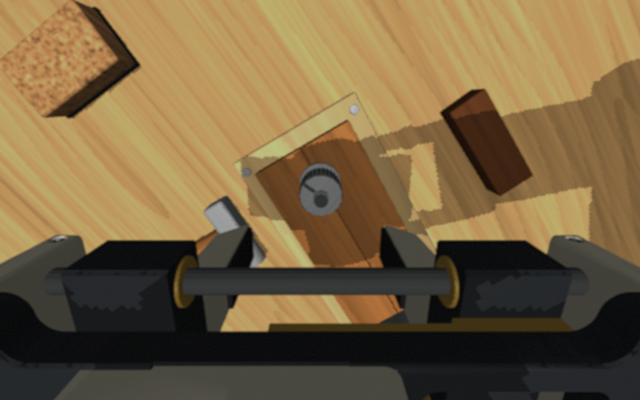

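View pics/w8z.png

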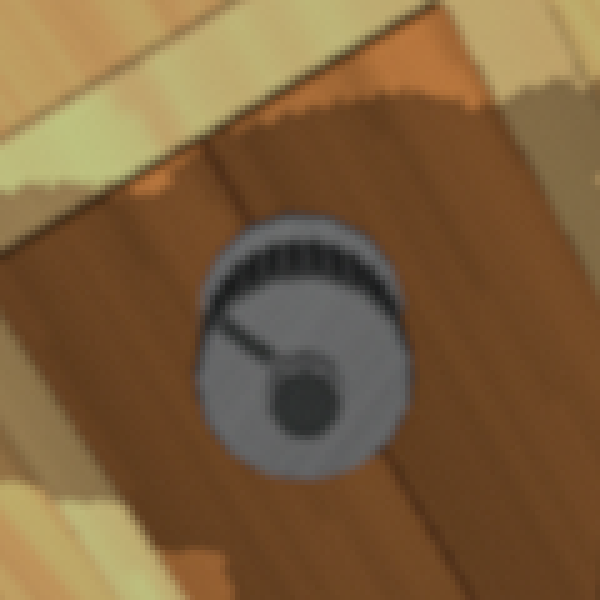

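The nut's head disc is centred at about (321,195) and its stud tip at (321,201). A dark index mark on the head points to the upper left, at crop (215,320).

```bash
python3 -c "
from h import *
i=dict(np.load('i8.npz'))
for z in (78,82,86,90): print(z,onplane(i,(321,195.4),z)[0], np.linalg.norm(np.diff(onplane(i,[(299.8,195.4),(342.2,195.4)],z),axis=0)))
for z in(95,98,101):print('stud',z,onplane(i,(321.2,201.4),z)[0])
c=onplane(i,(321,195.4),86)[0];m=onplane(i,(260+218/5,120+320/5),86)[0];d=m-c;print('mark',np.arctan2(d[1],d[0]))
c=c
from plant import bot
goto(c[0],c[1],76,.95)
"
```

```text
78 [ 555.89596226 -126.88985276   78.        ] 38.21482004308474
82 [ 555.21977405 -127.95388407   82.        ] 37.62012544939655
86 [ 554.54358583 -129.01791538   86.        ] 37.025430855708336
90 [ 553.86739761 -130.08194669   90.        ] 36.43073626202022
stud 95 [ 555.9596606  -126.96500957   95.        ]
stud 98 [ 555.41580657 -127.81861139   98.        ]
stud 101 [ 554.87195254 -128.67221321  101.        ]
mark -1.2205303715752738
t 15.97 pos [ 557.5 -131.   191.1] rot [-1.571  0.004  0.949] w 74.0
F [ 0.2  0.3 -0.5] M [0.06 0.09 0.01]
SHIFT cm [ 0.04 11.51  0.36] TURN -0.001
```

```bash
python3 -c "
from h import *
goto(555.6,-128.8,68,.95)
"
```

```text
t 15.97 pos [ 557.5 -131.   191.1] rot [-1.571  0.004  0.949] w 74.0
F [ 0.2  0.3 -0.5] M [0.06 0.09 0.01]
SHIFT cm [ 0.12 12.31  0.29] TURN -0.001
```

Request:
apply_moves(rows=[[[0.1,4,0.3],0,7.4],[[0.1,8,0.3],0,7.4],[[0.1,11,0.3],0,7.4],[[0.1,12.3,0.3],0,7.4],[[0.1,12.3,0.3],0,7.4]])

```text
time: 16.6
tool_pos: [555.4, -128.9, 68.1]
tcp_rot: [-1.571, 0.004, 0.949]
contact_force: [0.6, 0.6, 0.3]
grip_width: 73.8
```

```bash
python3 -c "
from h import *
goto(555.6,-128.8,68,.95)
"
```

```text
t 16.6 pos [ 555.4 -128.9   68.1] rot [-1.571  0.004  0.949] w 73.8
F [0.6 0.6 0.3] M [0.03 0.08 0.05]
SHIFT cm [ 0.02  0.01 -0.01] TURN -0.001
```

Request:
apply_moves(rows=[[[0,0,0],0,4.4],[[0,0,0],0,4.2],[[0,0,0],0,4.1],[[0,0,0],0,4.0]])

```text
time: 17.1
tool_pos: [555.5, -129.0, 68.4]
tcp_rot: [-1.571, 0.004, 0.949]
contact_force: [-0.3, -0.3, 0.7]
grip_width: 41.4
```

Request:
apply_moves(rows=[[[0,0,0],0,3],[[0,0,0],0,3],[[0,0,0],0,3]])

```text
time: 17.48
tool_pos: [555.0, -128.6, 68.4]
tcp_rot: [-1.57, 0.004, 0.949]
contact_force: [-3.7, 3.0, 4.4]
grip_width: 37.7
```

```bash
python3 -c "
from h import *
goto(555.4,-128.9,68,.95)
"
```

```text
t 17.48 pos [ 555.  -128.6   68.4] rot [-1.57   0.004  0.949] w 37.7
F [-3.7  3.   4.4] M [ 0.53  0.75 -0.06]
SHIFT cm [-0.    0.04 -0.05] TURN -0.001
```

Gripped with only about 5 N of side force along +z tool. I'll re-centre slightly and screw down (positive turn is clockwise).

Request:
apply_moves(rows=[[[0,0,0.05],0.15,3],[[0,0.01,0.05],0.33,3],[[0,0.02,0.05],0.51,3],[[0,0.03,0.05],0.69,3],[[0,0.04,0.05],0.8,3]])

```text
time: 18.1
tool_pos: [554.8, -128.4, 68.0]
tcp_rot: [-1.574, 0.003, 0.145]
contact_force: [-1.7, 2.0, 2.3]
grip_width: 37.6
```

```bash
python3 -c "
from h import *
goto(555,-128.6,68,.95)
"
```

```text
t 18.1 pos [ 554.8 -128.4   68. ] rot [-1.574  0.003  0.145] w 37.6
F [-1.7  2.   2.3] M [0.34 0.32 0.1 ]
SHIFT cm [ 0.02  0.   -0.03] TURN -0.805
```

Request:
apply_moves(rows=[[[0,0.01,0],0.16,3],[[0,0.015,0],0.3,3],[[0,0.02,0],0.45,3],[[0,0.03,0],0.6,3],[[0,0.04,0],0.75,3]])

```text
time: 18.73
tool_pos: [554.8, -128.2, 67.6]
tcp_rot: [-1.575, 0.001, -0.61]
contact_force: [-2.1, 2.6, 2.5]
grip_width: 37.7
```

```bash
python3 -c "
from h import *
goto(555,-128.6,68,.95)
"
```

```text
t 18.73 pos [ 554.8 -128.2   67.6] rot [-1.575e+00  1.000e-03 -6.100e-01] w 37.7
F [-2.1  2.6  2.5] M [0.47 0.4  0.09]
SHIFT cm [ 0.04 -0.04 -0.02] TURN -1.56
```

Request:
apply_moves(rows=[[[0,0.01,0],0.1,3],[[0,0.015,0],0.2,3],[[0,0.015,0],0.28,3]])

```text
time: 19.1
tool_pos: [554.9, -128.1, 67.6]
tcp_rot: [-1.575, -0.001, -0.892]
contact_force: [-2.3, 1.4, 1.5]
grip_width: 37.5
```

Request:
apply_moves(rows=[[[0,0,0],0.06,3],[[0,0.01,0],0.12,3]])

```text
time: 19.35
tool_pos: [554.9, -128.1, 67.5]
tcp_rot: [-1.575, -0.001, -1.014]
contact_force: [-2.7, 2.0, 1.5]
grip_width: 37.8
```

```bash
python3 -c "
from h import *
goto(555,-128.6,68,.95)
"
```

```text
t 19.35 pos [ 554.9 -128.1   67.5] rot [-1.575e+00 -1.000e-03 -1.014e+00] w 37.8
F [-2.7  2.   1.5] M [0.3  0.49 0.09]
SHIFT cm [ 0.05 -0.05 -0.02] TURN -1.964
```

Request:
apply_moves(rows=[[[0,0,0],0.06,3],[[0,0.01,0],0.12,3]])

```text
time: 19.6
tool_pos: [555.4, -128.9, 67.6]
tcp_rot: [-1.574, -0.004, -1.134]
contact_force: [-1.4, -3.0, 2.0]
grip_width: 37.4
```

```bash
python3 -c "
from h import *
goto(555,-128.6,68,.95)
"
```

```text
t 19.6 pos [ 555.4 -128.9   67.6] rot [-1.574 -0.004 -1.134] w 37.4
F [-1.4 -3.   2. ] M [-0.63  0.18  0.65]
SHIFT cm [-0.04 -0.04 -0.02] TURN -2.084
```

Request:
apply_moves(rows=[[[0,0,0],0.06,3],[[0,0.01,0],0.12,3]])

```text
time: 19.85
tool_pos: [555.7, -129.9, 67.6]
tcp_rot: [-1.574, -0.006, -1.254]
contact_force: [-2.6, -4.2, 2.2]
grip_width: 37.4
```

```bash
python3 -c "
from h import *
goto(555,-128.6,68,.95)
"
```

```text
t 19.85 pos [ 555.7 -129.9   67.6] rot [-1.574 -0.006 -1.254] w 37.4
F [-2.6 -4.2  2.2] M [-0.7   0.5   0.77]
SHIFT cm [-0.14 -0.04 -0.02] TURN -2.204
```

Mz jumped from 0.09 to 0.65–0.77 N·m, so the nut bottomed out near yaw −1.08, followed by a small slip. I'll back off in small steps to see where the torque reverses.

Request:
apply_moves(rows=[[[-0.05,0,0],-0.04,3],[[-0.1,0,0],-0.08,3]])

```text
time: 20.1
tool_pos: [555.8, -130.0, 67.7]
tcp_rot: [-1.574, -0.008, -1.173]
contact_force: [-1.7, -3.3, 0.3]
grip_width: 36.9
```

```bash
python3 -c "
from h import *
goto(554.9,-128.1,68,.95)
"
```

```text
t 20.1 pos [ 555.8 -130.    67.7] rot [-1.574 -0.008 -1.173] w 36.9
F [-1.7 -3.3  0.3] M [-0.63  0.23 -0.05]
SHIFT cm [-0.2  -0.04 -0.01] TURN -2.123
```

Request:
apply_moves(rows=[[[-0.05,0,0],-0.04,3],[[-0.05,0,0],-0.08,3]])

```text
time: 20.35
tool_pos: [556.0, -130.0, 67.7]
tcp_rot: [-1.574, -0.009, -1.092]
contact_force: [-0.5, -1.0, 1.0]
grip_width: 37.6
```

```bash
python3 -c "
from h import *
goto(554.9,-128.1,68,.95)
"
```

```text
t 20.35 pos [ 556.  -130.    67.7] rot [-1.574 -0.009 -1.092] w 37.6
F [-0.5 -1.   1. ] M [-0.03  0.16 -0.07]
SHIFT cm [-0.22 -0.03 -0.01] TURN -2.042
```

Lift-off was around yaw −1.20±0.04: Mz fell to about the −0.07 drag level, which means the nut is turning. Target yaw is about 0.37.

Request:
apply_moves(rows=[[[-0.1,0,0],-0.12,3],[[-0.2,-0.01,0],-0.27,3],[[-0.2,-0.02,0],-0.42,3],[[-0.2,-0.02,0],-0.57,3],[[-0.2,-0.03,0],-0.7,3]])

```text
time: 20.98
tool_pos: [556.7, -128.8, 68.1]
tcp_rot: [-1.579, -0.009, -0.388]
contact_force: [3.4, 0.9, -3.3]
grip_width: 37.3
```

```bash
python3 -c "
from h import *
goto(554.9,-128.1,68,.37)
"
```

```text
t 20.98 pos [ 556.7 -128.8   68.1] rot [-1.579 -0.009 -0.388] w 37.3
F [ 3.4  0.9 -3.3] M [ 0.29 -0.68 -0.11]
SHIFT cm [-0.2   0.01 -0.  ] TURN -0.758
```

Request:
apply_moves(rows=[[[-0.05,-0.01,0],-0.15,3],[[-0.1,-0.015,0],-0.3,3],[[-0.1,-0.02,0],-0.45,3],[[-0.1,-0.03,0],-0.6,3],[[-0.1,-0.03,0],-0.76,3]])

```text
time: 21.6
tool_pos: [556.7, -127.5, 68.4]
tcp_rot: [-1.582, -0.003, 0.376]
contact_force: [0.7, 5.9, 0.7]
grip_width: 37.7
```

Request:
apply_moves(rows=[[[0,0,0],0,3],[[0,0,0],0,3],[[0,0,0],0,3]])

```text
time: 21.98
tool_pos: [556.8, -127.4, 68.4]
tcp_rot: [-1.581, -0.003, 0.375]
contact_force: [-1.3, 2.4, 1.9]
grip_width: 37.5
```

```bash
python3 -c "
from h import *
from plant import vision
goto(554.9,-128.1,68,.37)
for n in ('wrist','scene','top'):
    im=vision.capture(n); cv2.imwrite('pics/e_%s.png'%n,im[:,:,::-1])
goto(554.9,-128.1,68,.37)
im=cv2.imread('pics/e_scene.png'); cv2.imwrite('pics/e_sz.png',cv2.resize(im[140:270,250:420],None,fx=4,fy=4,interpolation=2))
"
```

```text
t 21.98 pos [ 556.8 -127.4   68.4] rot [-1.581 -0.003  0.375] w 37.5
F [-1.3  2.4  1.9] M [0.78 0.27 0.07]
SHIFT cm [-0.2   0.04  0.  ] TURN 0.005
t 22.12 pos [ 556.7 -127.4   68.4] rot [-1.581 -0.003  0.376] w 37.4
F [-0.5  2.5  1.6] M [0.89 0.22 0.  ]
SHIFT cm [-0.2   0.04 -0.  ] TURN 0.006
```

View pics/e_wrist.png

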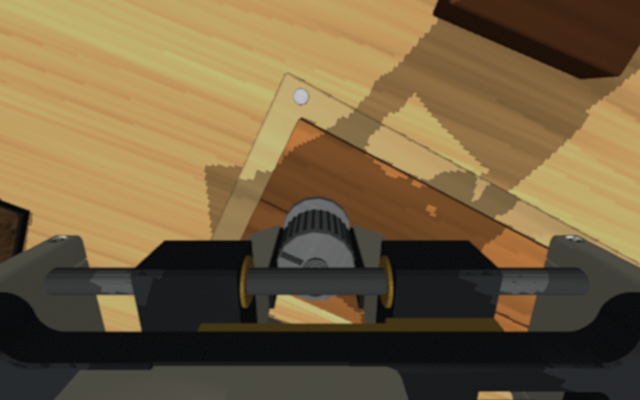

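View pics/e_sz.png

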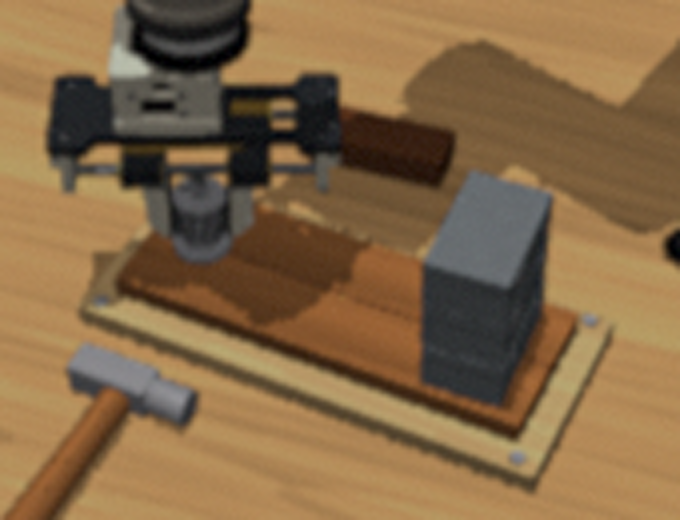

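View pics/e_top.png

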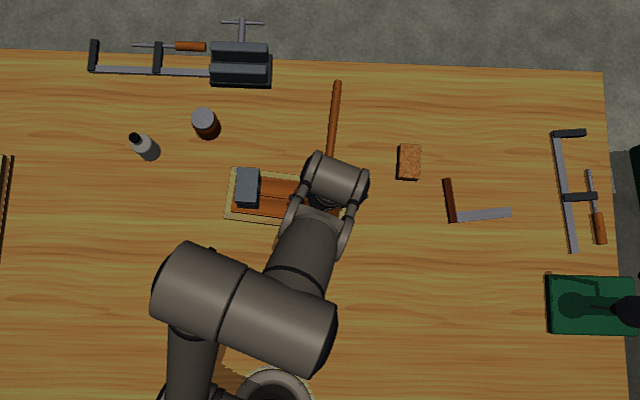

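The column of three looks flush in the scene and top views, and no bystander has moved. The wrist view shows the nut's index mark near (290,258), so I'll use it as an independent check.

```bash
python3 -c "
from h import *
im=cv2.imread('pics/e_wrist.png'); cv2.imwrite('pics/e_wz.png',cv2.resize(im[190:310,256:376],None,fx=5,fy=5,interpolation=0))
"
```

```text
(no output)
```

View pics/e_wz.png

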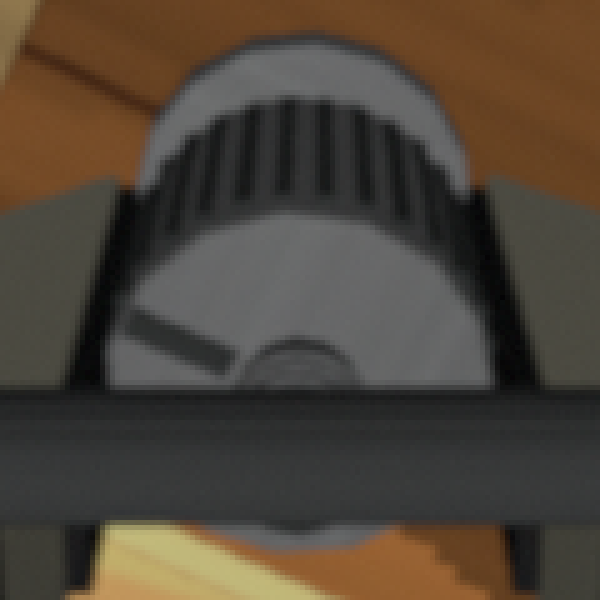

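```bash
python3 -c "
from h import *
from plant import vision
def ang(i,a,b,z):
    P=onplane(i,[a,b],z); d=P[0]-P[1]; return np.arctan2(d[1],d[0])
m0=ang(dict(np.load('i8.npz')),(303.6,184),(313.6,191.2),79)
m1=ang(vision.camera_info('wrist'),(282,254),(303,262.4),79)
print(m0,m1,'delta',m1-m0)
"
```

```text
-1.2656035129342218 -1.6146804418658303 delta -0.34907692893160847
```

The mark turned −0.35 rad net from the start. With the start angle at about 2.03, that puts the nut at about 1.66, against 1.57 from the torque reversal. I'll trim +0.05 rad clockwise and hold.

Request:
apply_moves(rows=[[[0,0,0],0.05,3],[[0,0,0],0.05,3],[[0,0,0],0.05,3],[[0,0,0],0.05,3]])

```text
time: 22.62
tool_pos: [556.8, -127.4, 68.4]
tcp_rot: [-1.581, -0.004, 0.326]
contact_force: [-0.1, 2.0, 0.7]
grip_width: 37.4
```

```bash
python3 -c "
from h import *
from plant import vision,order,bot
goto(556,-127.5,68,.32); print(bot.get_obs()['dq'].round(3))
im=vision.capture('scene'); cv2.imwrite('pics/f_sz.png',cv2.resize(im[140:270,250:420,::-1],None,fx=4,fy=4,interpolation=2))
print(order.close_job())
"
```

```text
t 22.62 pos [ 556.8 -127.4   68.4] rot [-1.581 -0.004  0.326] w 37.4
F [-0.1  2.   0.7] M [ 0.65  0.16 -0.08]
SHIFT cm [-0.08  0.04  0.02] TURN 0.006
[-0.     0.002  0.002 -0.001 -0.     0.004]
the job is handed in; nothing more can be done
None
```

I stacked case_a and then case_b on the base case. I screwed the nut down to its stop, backed it off about a quarter turn, and handed the job in at 22.6 s with the nut still gripped.

- **Column:** after I let go, the wrist camera put the two stacked lids within about 2 mm and 0.01 rad of each other and of the base. The later scene and top views show a square three-case column, with nothing else visibly moved.
- **Nut:** the wrist moment about the vertical jumped from 0.09 to between 0.65 and 0.77 N m at the stop. The fingers then slipped about 0.2 rad before I reversed.
- **Final angle:** my two estimates disagreed slightly. The torque reversal gave about 1.57 rad back from the stop, while the mark on the nut gave about 1.66. I trimmed 0.05 rad clockwise, so it should now stand at about 1.52 to 1.61, inside the 1.25 to 1.89 window. I did not measure it again after the trim.
- **Grip:** the fingers stood at 37.4 mm on the 38 mm head with the arm at rest. The grip sits about 2 mm off-centre after the slip, with only about 2 N of side force. I did not measure the finger force on the nut directly.

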